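# Hold a hinge leaf in line for its pin

## Robot

A 7-joint arm with a two-finger parallel gripper is mounted at the origin on the work surface; the furniture and walls round the work are solid. World frame = base frame: x ahead of the robot, y to its left, z up, the work surface at z = 0. Lengths are in m, angles in rad, forces in N, time in s.
With the tool pointing down it reaches from about 0.35 to 0.9 m from the base axis. Payload 8.1 kg.
Tool frame: the origin (TCP) lies between the finger pads, 19 mm behind the fingertips; this is the grasp point; z points along the fingers, y is the line along which they close (so a half turn about z gives the same grasp; the last joint's range is limited). The gripper opens to 92 mm and grips with 3 to 60 N. Pads are 19 mm wide; open, the fingers measure 130 mm over their backs; the gripper's body (75 mm by 190 mm) begins 47 mm behind the grasp point.
Start: joints at [1.147, 0.434, 0.025, 1.573, -0.012, 1.134, -0.075], TCP at [0.197, -0.593, 0.246] pointing down, gripper open.
Joint ranges: [-2.62, 2.62], [-0.44, 2.09], [-1.27, 1.32], [0.08, 2.57], [-1.32, 4.46], [0.12, 2], [-2.74, 2.74]. Speed limits (rad/s): [2.22, 2.22, 3.01, 3.01, 3.14, 3.14, 3.14].

## Interface

Orientations are given as a rotation vector (axis times angle).
In Python, from cell import arm gives the robot as it stands.
- The arm moves only by the tool carry_out, never from a script. Its arguments are lists of equal length, an entry for each row: "claw": the finger opening in cm, from 0 to 9.18; "delta_pos": the shift along the tool's x, y, z in cm, a list of three; "angular": the turn, a rotation vector about the tool's x, y, z in rad, a list of three. In form: {"claw": [claw, ...], "delta_pos": [[dx, dy, dz], ...], "angular": [[ax, ay, az], ...]}. A call has 1 to 20 rows; each row shifts and turns the commanded pose from where the row before left it, along the tool's axes as they then stand; what a row does not reach is not made up. A row lasts 1/10 s, in which the tool goes at most 50 mm and 8.59 degrees, less where a joint would pass 70% of its speed; a pose out of reach is approached as far as the arm can. A call with a gripper value outside its range is refused whole. The fingers move at their own pace and stop on an object; "force" is the grip in N (left out, the last holds). Time passes only in rows, so rows that do not move let the fingers close. It gives the time, the measured TCP pose, the force, the opening and the grip force at its end, in the units of the state.
- arm.observe(): the state, without advancing time (a new reading comes with each control period).
- arm.get_image(name): name is "side" or "top" or "wrist"; returns a dict with "frame" (384x512x3 uint8, red, green, blue), "mtx" (3x3 intrinsics, pixels), "dist" ([k1, k2, p1, p2, k3] as OpenCV has them; the pictures are not rectified), "T" (4x4, takes a point from camera to world coordinates). Camera axes: x right, y down, z forward; pixel columns grow to the right and rows downward; lengths in m; the calibration is good to about 2 mm. A picture is of the moment at which its call begins. There is no depth.
- arm.sign_off(): hands the job in; it is judged then, once.
Trained networks look in a picture, given as the dict that the camera call returned (one of the last four; its "shot" number tells which), for a name from the list of things; names that differ only in an ending like _2 or _b are one class to them, and where a whole thing is asked for, a point or a joint stands for the part that bears it (a point fixed in the world has none). Each returns a list of dicts, best first, with "conf" (0 to 1); they miss things now and then, are a little off and sometimes report something else, mostly with a low value. They report only what shows in the picture. A call takes as long as a camera call. They do not tell look-alikes from the thing itself.
- arm.look_for(label, picture): "centre" ([column, row] as shares, 0 to 1, of the picture: columns of its width, rows of its height, amid what is visible of it).
- arm.trace(label, picture): "region" (384x512 bool, what is visible of it) and "centre" ([column, row] as shares, 0 to 1, of the picture: columns of its width, rows of its height, amid what is visible of it).
- arm.place_of(label, picture): "centre" ([column, row] as shares, 0 to 1, of the picture: columns of its width, rows of its height: a listed point, or the origin of a listed thing).
The state is a dict: "clock": time; "joints": joint angles; "dq": joint speeds; "joint_efforts": joint torques, N m; "position": TCP position; "ee_rot": TCP orientation; "force": force on the tool from outside, world axes, zero at the start; "ft_torque": the same for the moment, N m; "width": opening from 0.0 (shut) to 1.0 (fully open); "gripper_force": force on a finger pad.
Only numpy, scipy, OpenCV 4.12 (cv2) and the standard library are available. Lean on these libraries where they do the work, as an engineer would, in place of code of your own. Each camera call takes 0.05 s, during which the arm holds its last target. There are 200 camera calls.

## Task

Help fit an instrument-cover hinge: slide the loose brass hinge leaf over the aluminium setting plate until it sits square against both dark stop rails, its barrel on the back rail and its left edge on the side rail. Then lift it by its black rib, carry it to the blue jamb block and hold it level in the air with its barrel between the two fixed steel knuckles and all the bores in line, so that the hinge pin would slide straight through. Finish still holding it there, without letting go, and leave the tape roll, the vial and the pink bottle where they stand.

Things in the scene. Friction and masses are not known exactly. Their poses are not given: they have to be found in the camera images.
- hinge_leaf: loose brass hinge leaf, 0.15 kg, flat on the setting plate. Origin: underside, straight below the bore centre; x out of the barrel edge (away from the robot at yaw 0), y along the bore, z up. Leaf plate 6 mm thick, x = -66 to -12, y = -32 to +32 mm; a 30 mm wide tongue joins it to the barrel, whose underside is flush with the leaf's
- leaf_bore (a point): bore centre of the loose leaf's barrel, 9 mm above hinge_leaf's origin; axes as hinge_leaf. Barrel 18 mm outside diameter, 30 mm long (y = -15 to +15 mm), bore 9.6 mm
- leaf_rib (a point): grip point on the leaf's black plastic rib: x = -40 mm, 29 mm above the underside; axes as hinge_leaf. The rib runs along x from -60 to -20 mm, 12 mm thick (y = -6 to +6), from 6 to 33 mm above the underside. Grip from above across y with the TCP here: fingertips then pass just clear above the leaf plate
- setting_plate: fixed silvery bed, 164 (x) x 170 mm, 10 mm thick; origin: centre of its underside, on the worktop. Place and yaw vary; left or right of the jamb block. Two dark stop rails, 12 mm thick, top 27 mm above the worktop: back rail along y (y -68 to +62), stop face at x = +60 mm; side rail along x (x -66 to +46), stop face at y = +60 mm
- nest (a point): point on the plate's top (x +51, y +28, z +10 mm from its origin) where hinge_leaf's origin lies when the barrel is against the back rail and the leaf's +y edge against the side rail; axes as setting_plate, which the leaf's axes then match. Within 2 mm and 0.035 rad counts as against the rails
- jamb_block: fixed blue block, x = +16 to +96 mm, 110 mm wide, 66 mm high, steel hinge leaf screwed on top, hinge in front of it. Origin: on the worktop straight below the hinge's centre; x points from the hinge into the block (away from the robot), y along the hinge axis. A brass pin is parked upright at x +80, y +35 mm, top 95 mm above the worktop
- jamb_bore (a point): centre of the fixed hinge, 75 mm above the worktop, axes as jamb_block: leaf_bore belongs here, leaf axes like these. Fixed knuckles, 18 mm outside, 9.6 mm bore, fill y +17.5 to +33.5 and -33.5 to -17.5 mm; the 35 mm gap is open in front (-x), above and below
- notch_stop (a point): centre of the upright face of the steel notch stop behind the gap, 9 mm behind (+x of) jamb_bore, 28 mm wide, 66 to 82 mm above the worktop. The loose barrel touches it just when the bores are in line fore and aft; nothing holds the leaf up from below
- tape_roll: white tape roll lying flat, 62 mm across, 19 mm high; origin at the centre of its underside; leave alone
- vial: small vial with green cap, 26 mm across, 54 mm high; origin at the centre of its underside; leave alone
- pink_bottle: bottle, pink inside, blue cap, 56 mm across, 111 mm high; origin at the centre of its underside; leave alone
Mind the look-alikes: they are no part of the job. There is more than one size of the hinge_leaf; the job needs the largest.

How it is judged:
On the way, in this order (a step that is already met when the one before it is completed fails the run):
1. the leaf lies flat on the setting plate, square against both stop rails (x of hinge_leaf in the frame of setting_plate between 0.049 and 0.054 m and y of hinge_leaf in the frame of setting_plate between 0.026 and 0.031 m and z of hinge_leaf in the frame of setting_plate below 0.0125 m and angle between the x axis of hinge_leaf and the x axis of setting_plate, either way round below 0.035 rad), for 0.2 s.
2. the leaf is gripped and lifted clear of the setting plate (contact force between the fingers and hinge_leaf above 1 N and height (world z) of hinge_leaf above 0.045 m), for 0.2 s.
At the end, for the whole second after the job is handed in: the leaf is still gripped by the fingers and at rest, carried by them alone, level within 0.15 rad, its bore centre within 2.5 mm of the fixed hinge axis fore-aft and in height, within 3.5 mm of mid-gap along the axis, and the bores parallel within 0.06 rad (x of leaf_bore in the frame of jamb_block between -0.0025 and 0.0025 m and y of leaf_bore in the frame of jamb_block between -0.0035 and 0.0035 m and z of leaf_bore in the frame of jamb_block between 0.0725 and 0.0775 m and angle between the y axis of hinge_leaf and the y axis of jamb_block, either way round below 0.06 rad and angle between hinge_leaf's own z axis and vertical below 0.15 rad and contact force between the fingers and hinge_leaf above 1 N and linear speed of hinge_leaf below 0.02 m/s); the arm keeps its last pose, push and grip.
It fails at once if a bystander is moved more than 20 mm (distance of any of tape_roll, vial, pink_bottle from where it was at the start of the episode above 0.02 m).
It also fails if it takes over 54 s, if anything falls off the work surface, if the arm or the gripper's body presses on something with over 40 N, if the wrist force passes 120 N, or if a joint passes its speed limit or range.

## Working session

There is one attempt and no reset: what is moved stays moved. The work goes in short steps, Python scripts to look and compute and a tool call to move; the robot and the scene stay as the last step left them, time stands still between calls to the robot, and variables do not carry over. Pictures are saved under pics/ and viewed, at most 10 in all, crops included, and the job is handed in when it is done.

Besides the shell and the picture viewer there is one more tool, called after "Call:" by a JSON object that holds its "name" and its "arguments". carry_out: Moves the arm, as the interface text tells. Its arguments: {"type":"object","properties":{"claw":{"type":"array","items":{"type":"number"}},"delta_pos":{"type":"array","items":{"type":"array","items":{"type":"number"}}},"angular":{"type":"array","items":{"type":"array","items":{"type":"number"}}},"force":{"type":"number"}},"required":["claw","delta_pos","angular"]}

```bash
mkdir -p pics; cat > h.py <<'E'
import numpy as np, cv2
from cell import arm
def snap(n,f=None):
    p=arm.get_image(n)
    if f: cv2.imwrite('pics/'+f,p['frame'][:,:,::-1])
    return p
def ray(p,c,share=True):
    c=np.array(c,float)
    if share: c=c*[512,384]
    u=cv2.undistortPoints(c.reshape(1,1,2),np.array(p['mtx']),np.array(p['dist'])).ravel()
    T=np.array(p['T']); return T[:3,3],T[:3,:3]@np.array([u[0],u[1],1])
def at(p,c,z,share=True):
    o,d=ray(p,c,share); return o+d*(z-o[2])/d[2]
def proj(p,P):
    T=np.array(p['T']); R=T[:3,:3].T; t=-R@T[:3,3]
    return cv2.projectPoints(np.array(P,float).reshape(-1,1,3),cv2.Rodrigues(R)[0],t,np.array(p['mtx']),np.array(p['dist']))[0].reshape(-1,2)
E
python3 - <<'E'
from h import *
np.set_printoptions(precision=4,suppress=True)
print(arm.observe())
zs=dict(hinge_leaf=.01,leaf_bore=.019,leaf_rib=.039,setting_plate=0,nest=.01,jamb_block=0,jamb_bore=.075,notch_stop=.074,tape_roll=0,vial=0,pink_bottle=0)
for n in ['top','side']:
    p=snap(n,n+'0.png'); print(n,p['T'][:3,3])
    for k,z in zs.items():
        for r in arm.place_of(k,p)[:3]: print(k,round(r['conf'],2),np.array(r['centre'])*[512,384],at(p,r['centre'],z))
E
```

```text
{'clock': 0.0, 'joints': array([ 1.1474,  0.4352,  0.025 ,  1.5741, -0.0116,  1.134 , -0.0751]), 'dq': array([-0.0003, -0.0001, -0.0002, -0.0006, -0.0003, -0.0014,  0.0002]), 'joint_efforts': array([ -0.0001, -66.7854,   0.9849, -31.4465,  -0.0606,   0.0431,
         0.0002]), 'position': array([ 0.1968, -0.5927,  0.2447]), 'ee_rot': array([-3.0997, -0.5013,  0.0007]), 'force': array([-0.052 , -0.6884, -0.3628]), 'ft_torque': array([ 0.0166, -0.0385,  0.0111]), 'gripper_force': 0.0, 'width': 1.0002857050025007}
top [0.4789 0.0477 1.1914]
hinge_leaf 0.85 [132.5056 218.496 ] [0.5523 0.3354 0.01  ]
hinge_leaf 0.8 [212.8896 214.0032] [0.5582 0.1414 0.01  ]
hinge_leaf 0.8 [277.0944 224.7168] [ 0.5284 -0.0127  0.01  ]
leaf_bore 0.87 [276.8896 223.104 ] [ 0.5319 -0.0118  0.019 ]
leaf_bore 0.7 [133.4784 219.1872] [0.55   0.3309 0.019 ]
leaf_bore 0.64 [212.5824 213.0048] [0.5601 0.1413 0.019 ]
leaf_rib 0.9 [214.5792 228.5184] [0.5221 0.1357 0.039 ]
leaf_rib 0.71 [282.7776 229.7856] [ 0.5149 -0.0242  0.039 ]
leaf_rib 0.66 [132.7104 231.5904] [0.5198 0.3279 0.039 ]
setting_plate 0.67 [208.896 2
[... 816 characters left out ...]
f_rib 0.66 [240.4864 228.096 ] [0.5713 0.2058 0.039 ]
leaf_rib 0.61 [267.2128 215.0016] [0.5267 0.134  0.039 ]
setting_plate 0.9 [259.7888 226.2912] [0.5424 0.148  0.    ]
nest 0.62 [240.384 228.288] [0.5835 0.1844 0.01  ]
nest 0.61 [310.4768 147.9936] [ 0.5286 -0.2379  0.01  ]
jamb_block 0.75 [311.6032 163.008 ] [ 0.502  -0.1742  0.    ]
jamb_bore 0.9 [309.8112 145.4976] [ 0.5119 -0.1644  0.075 ]
notch_stop 0.61 [310.3744 145.3056] [ 0.511  -0.1674  0.074 ]
tape_roll 0.71 [211.9168 195.4944] [0.7239 0.097  0.    ]
tape_roll 0.63 [309.8112 140.8896] [ 0.5479 -0.2898  0.    ]
vial 0.54 [228.096  175.6032] [ 0.7228 -0.0036 -0.    ]
pink_bottle 0.89 [237.824  147.4176] [ 0.7628 -0.1497  0.    ]
```

```bash
python3 - <<'E'
import cv2
a=cv2.imread('pics/top0.png')[100:300,90:410]; b=cv2.imread('pics/side0.png')[110:310,170:430]
cv2.imwrite('pics/a.png',cv2.resize(a,(800,500),interpolation=cv2.INTER_CUBIC)); cv2.imwrite('pics/b.png',cv2.resize(b,(780,600),interpolation=cv2.INTER_CUBIC))
E
```

```text
(no output)
```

View pics/a.png

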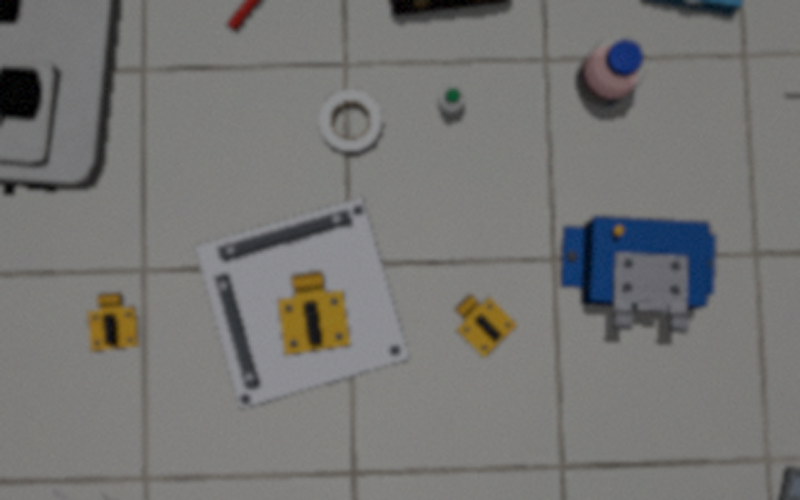

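View pics/b.png

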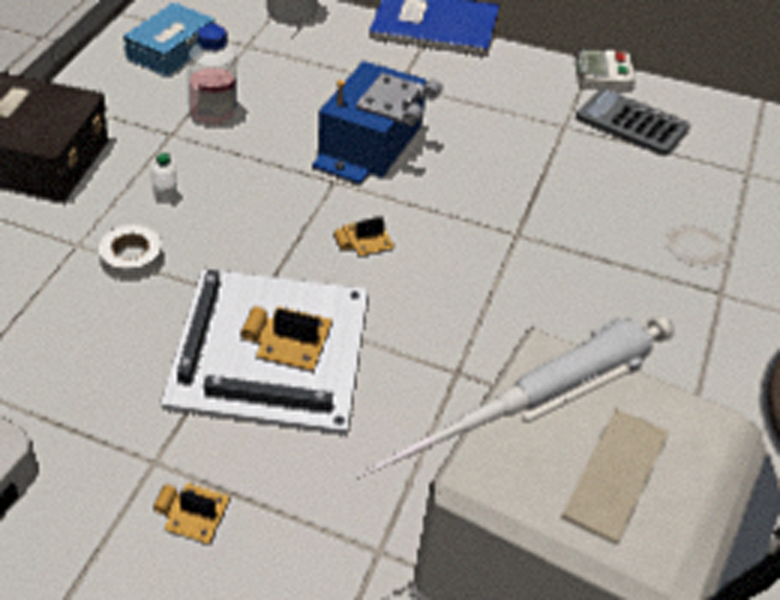

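The big leaf is the one on the plate (crop a: leaf 315,320; plate corners 200,245 / 360,200 / 405,355 / 245,405). Jamb hinge gap is at about (650,310), and the look-alikes are at (112,325) and (487,325). I'm moving above the plate to look with the wrist camera.

Call:
{"name": "carry_out", "arguments": {"claw": [9.18, 9.18, 9.18, 9.18, 9.18, 9.18, 9.18, 9.18, 9.18, 9.18, 9.18, 9.18, 9.18, 9.18, 9.18, 9.18, 9.18, 9.18, 9.18, 9.18], "delta_pos": [[2.6, -3.0, 0], [2.6, -3.0, 0], [2.6, -3.0, 0], [2.6, -3.0, 0], [2.6, -3.0, 0], [2.6, -3.0, 0], [2.6, -3.0, 0], [2.6, -3.0, 0], [2.6, -3.0, 0], [2.6, -3.0, 0], [2.6, -3.0, 0], [2.6, -3.0, 0], [2.6, -3.0, 0], [2.6, -3.0, 0], [2.6, -3.0, 0], [2.6, -3.0, 0], [2.6, -3.0, 0], [2.6, -3.0, 0], [2.6, -3.0, 0], [2.6, -3.0, 0]], "angular": [[0, 0, 0], [0, 0, 0], [0, 0, 0], [0, 0, 0], [0, 0, 0], [0, 0, 0], [0, 0, 0], [0, 0, 0], [0, 0, 0], [0, 0, 0], [0, 0, 0], [0, 0, 0], [0, 0, 0], [0, 0, 0], [0, 0, 0], [0, 0, 0], [0, 0, 0], [0, 0, 0], [0, 0, 0], [0, 0, 0]]}}

```text
clock: 3.2
position: [0.5019, 0.1417, 0.2457]
ee_rot: [3.101, 0.501, 0.001]
force: [0.4, -1.2, 0.3]
width: 1.0
gripper_force: 0.0
```

```bash
python3 - <<'E'
from h import *
np.set_printoptions(precision=4,suppress=True)
s=arm.observe();print(s['position'],s['ee_rot'],s['joints'],s['force'])
zs=dict(hinge_leaf=.01,leaf_bore=.019,leaf_rib=.039,setting_plate=0,nest=.01)
p=snap('wrist','w1.png'); print(p['T'])
for k,z in zs.items():
    for r in arm.place_of(k,p)[:3]: print(k,round(r['conf'],2),np.array(r['centre'])*[512,384],at(p,r['centre'],z))
E
```

```text
[0.5019 0.1417 0.2457] [3.1012 0.501  0.0007] [ 0.0089  0.314  -0.493   1.7919  0.1672  1.0766 -1.7938] [ 0.3621 -1.2017  0.2742]
[[ 0.3155 -0.9173 -0.2429  0.5677]
 [-0.9489 -0.3051 -0.0804  0.164 ]
 [-0.0004  0.2559 -0.9667  0.3849]
 [ 0.      0.      0.      1.    ]]
hinge_leaf 0.73 [375.1936 181.7088] [ 0.5331 -0.0101  0.01  ]
hinge_leaf 0.66 [116.7872  77.9904] [0.5527 0.3289 0.01  ]
leaf_bore 0.77 [269.6192 122.304 ] [0.5601 0.1418 0.019 ]
leaf_bore 0.72 [374.8864 183.5136] [ 0.5317 -0.0065  0.019 ]
leaf_bore 0.67 [115.8144  78.912 ] [0.5517 0.3258 0.019 ]
leaf_rib 0.8 [105.1136 105.6   ] [0.5212 0.3223 0.039 ]
leaf_rib 0.66 [350.72    2.112] [0.7033 0.1035 0.039 ]
leaf_rib 0.64 [267.2128 158.8992] [0.521  0.1322 0.039 ]
setting_plate 0.84 [258.2016 133.5936] [0.5422 0.1496 0.    ]
nest 0.9 [238.3872  88.0896] [0.5856 0.1889 0.01  ]
```

View pics/w1.png

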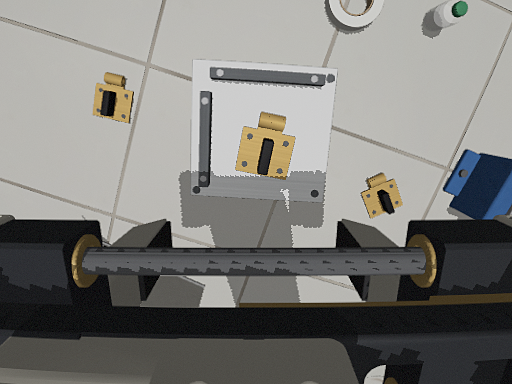

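The wrist view shows the plate (193,60)–(337,195), its rails, the big leaf (barrel 272,122; rib 266,157) and the look-alikes at the sides. I'll enlarge it and pick the corners.

```bash
python3 - <<'E'
import cv2
a=cv2.imread('pics/w1.png')[50:210,180:350]
cv2.imwrite('pics/c.png',cv2.resize(a,None,fx=3.75,fy=3.75,interpolation=cv2.INTER_CUBIC))
E
```

```text
(no output)
```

View pics/c.png

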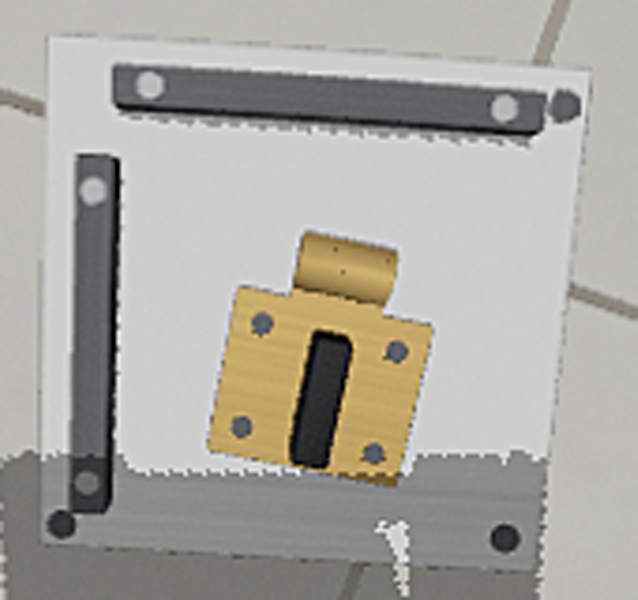

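Crop: plate corners (50,36),(591,70),(42,541),(540,570); leaf-plate corners (237,287),(433,324),(208,450),(399,474). The rails are at the top and left, and the leaf is turned relative to the plate.

```bash
cat >> h.py <<'E'
from scipy.optimize import least_squares
def fit(p,model,pix,x0):
    model=np.array(model,float);pix=np.array(pix,float)
    def w(q):
        c,s=np.cos(q[2]),np.sin(q[2]); return np.c_[q[0]+c*model[:,0]-s*model[:,1],q[1]+s*model[:,0]+c*model[:,1],model[:,2]]
    r=least_squares(lambda q:(proj(p,w(q))-pix).ravel(),x0,x_scale=[.01,.01,.1],loss='soft_l1'); return r.x,r.fun.reshape(-1,2)
E
python3 - <<'E'
from h import *
np.set_printoptions(precision=4,suppress=True)
p=snap('wrist')
f=lambda a:(np.array(a)+.5)/3.75-.5+[180,50]
q,r=fit(p,[[.082,.085,.01],[.082,-.085,.01],[-.082,.085,.01],[-.082,-.085,.01]],f([[50,36],[591,70],[42,541],[540,570]]),[.54,.15,.25]);print(q,r)
l,r=fit(p,[[-.012,.032,.016],[-.012,-.032,.016],[-.066,.032,.016],[-.066,-.032,.016]],f([[237,287],[433,324],[208,450],[399,474]]),[.56,.14,.1]);print(l,r)
c,s=np.cos(l[2]),np.sin(l[2]);print('rib',l[:2]-.04*np.array([c,s]))
c,s=np.cos(q[2]),np.sin(q[2]);print('nest',q[:2]+[c*.051-s*.028,s*.051+c*.028])
R=np.array([[c,s],[-s,c]]);print('leaf in plate',R@(l[:2]-q[:2]),l[2]-q[2])
s=arm.observe();a=cv2.Rodrigues(s['ee_rot'])[0];print(s['position'],'tool x yaw',np.arctan2(a[1,0],a[0,0]))
E
```

```text
[0.5424 0.1432 0.2637] [[-0.8911 -0.7668]
 [ 1.7002 -0.7843]
 [-0.0039  1.5778]
 [-0.2052  1.0335]]
[0.5616 0.138  0.1423] [[-0.3713 -0.5195]
 [ 0.2633 -0.6679]
 [-0.063   0.1702]
 [ 0.1671  2.8029]]
rib [0.522  0.1323]
nest [0.5843 0.1835]
leaf in plate [ 0.0172 -0.01  ] -0.12144600833055597
[0.5012 0.1387 0.2455] tool x yaw 0.3189829435574357
```

Call:
{"name": "carry_out", "arguments": {"claw": [5, 5, 5, 5, 5, 5, 5, 5, 5, 5, 5, 5], "delta_pos": [[0, 0, 0], [0, 0, 0], [2.0, 0.9, 0], [0, 0, 3.0], [0, 0, 3.0], [0, 0, 3.0], [0, 0, 3.0], [0, 0, 3.0], [0, 0, 2.5], [0, 0, 2.0], [0, 0, 0], [0, 0, 0]], "angular": [[0, 0, 0.09], [0, 0, 0.087], [0, 0, 0], [0, 0, 0], [0, 0, 0], [0, 0, 0], [0, 0, 0], [0, 0, 0], [0, 0, 0], [0, 0, 0], [0, 0, 0], [0, 0, 0]]}}

```text
clock: 4.75
position: [0.5226, 0.1333, 0.051]
ee_rot: [3.133, 0.224, -0.0]
force: [-0.6, 0.9, 0.7]
width: 0.545
gripper_force: 0.0
```

```bash
python3 - <<'E'
from h import *
np.set_printoptions(precision=4,suppress=True)
s=arm.observe();a=cv2.Rodrigues(s['ee_rot'])[0];print(s['position'],a,'tool x yaw',np.arctan2(a[1,0],a[0,0]),s['force'],s['width'])
p=snap('wrist','w2.png')
for k,z in dict(leaf_rib=.039,leaf_bore=.019,nest=.01).items():
    for r in arm.place_of(k,p)[:2]: print(k,round(r['conf'],2),at(p,r['centre'],z))
E
```

```text
[0.5226 0.1333 0.051 ] [[ 0.9899  0.142  -0.0002]
 [ 0.142  -0.9899 -0.0005]
 [-0.0002  0.0004 -1.    ]] tool x yaw 0.14247820657462695 [-0.5934  0.9162  0.7346] 0.5446130100059335
leaf_rib 0.68 [0.522  0.1346 0.039 ]
leaf_rib 0.68 [0.5656 0.1404 0.039 ]
leaf_bore 0.85 [ 0.5398 -0.0028  0.019 ]
leaf_bore 0.62 [0.5613 0.1401 0.019 ]
nest 0.77 [0.585  0.1877 0.01  ]
```

View pics/w2.png

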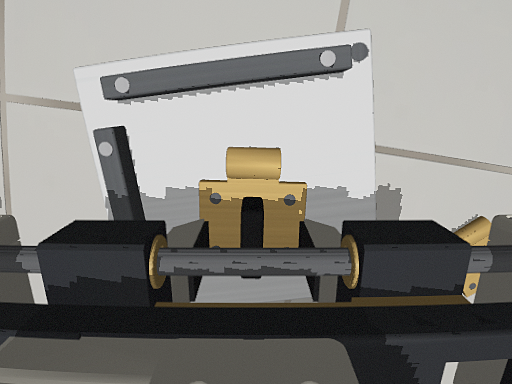

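The leaf is square in the fingers' view, with barrel (253,162) and rib (252,215) centred, so it can be lowered and gripped.

Call:
{"name": "carry_out", "arguments": {"claw": [5, 5, 1.6, 0.9, 0.9, 0.9, 0.9, 0.9, 0.9], "delta_pos": [[0, 0, 0.7], [0, 0, 0.5], [0, 0, 0], [0, 0, 0], [0, 0, 0], [0, 0, 0], [0, 0, 0], [0, 0, 0], [0, 0, 0]], "angular": [[0, 0, 0], [0, 0, 0], [0, 0, 0], [0, 0, 0], [0, 0, 0], [0, 0, 0], [0, 0, 0], [0, 0, 0], [0, 0, 0]], "force": 25}}

```text
clock: 5.85
position: [0.5226, 0.1342, 0.0386]
ee_rot: [-3.133, -0.226, -0.0]
force: [-0.6, -0.5, 0.5]
width: 0.127
gripper_force: 24.9
```

Call:
{"name": "carry_out", "arguments": {"claw": [0.9, 0.9, 0.9, 0.9, 0.9, 0.9, 0.9], "delta_pos": [[0, 0, 0], [0, 0, 0], [0.7, -0.6, 0], [0.7, -0.6, 0], [0.7, -0.6, 0], [0.5, -0.5, 0], [0, 0, 0]], "angular": [[0, 0, -0.06], [0, 0, -0.06], [0, 0, 0], [0, 0, 0], [0, 0, 0], [0, 0, 0], [0, 0, 0]]}}

```text
clock: 6.55
position: [0.5424, 0.165, 0.0386]
ee_rot: [-3.113, -0.415, -0.002]
force: [1.1, 2.4, 0.8]
width: 0.132
gripper_force: 25.0
```

```bash
python3 - <<'E'
from h import *
np.set_printoptions(precision=4,suppress=True)
s=arm.observe();a=cv2.Rodrigues(s['ee_rot'])[0];print(s['position'],'tool x yaw',np.arctan2(a[1,0],a[0,0]),s['force'],s['ft_torque'])
p=snap('wrist');cv2.imwrite('pics/w3.png',cv2.resize(p['frame'][10:270,40:420,::-1],None,fx=2,fy=2,interpolation=cv2.INTER_CUBIC))
E
```

```text
[0.5424 0.165  0.0386] tool x yaw 0.2649161682455444 [1.0566 2.3523 0.8311] [ 0.3379 -0.1891  0.0001]
```

View pics/w3.png

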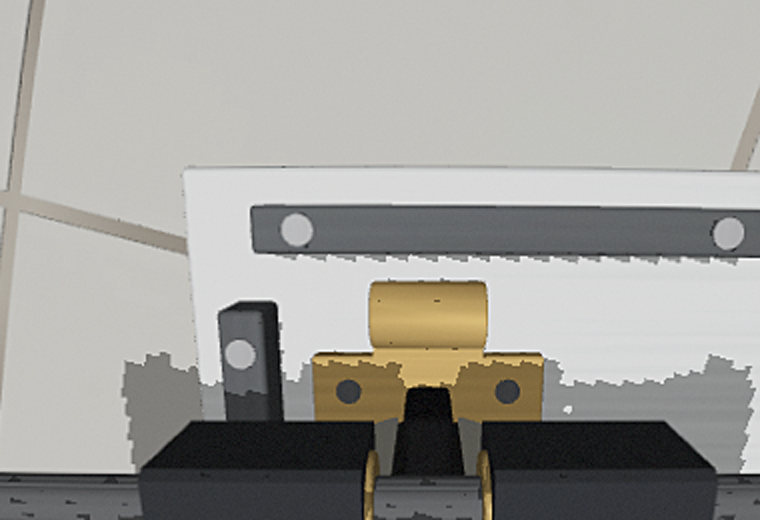

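The rail and leaf look parallel. Gaps are about 7 mm at the back rail (barrel edge row 281 against rail 255) and about 8 mm at the side rail (313 against 283). Now creeping in.

Call:
{"name": "carry_out", "arguments": {"claw": [0.9, 0.9, 0.9, 0.9, 0.9, 0.9], "delta_pos": [[0.3, -0.3, 0], [0.2, -0.3, 0], [0.1, 0, 0], [0.1, 0, 0], [0, 0, 0], [0, 0, 0]], "angular": [[0, 0, 0], [0, 0, 0], [0, 0, 0], [0, 0, 0], [0, 0, 0], [0, 0, 0]]}}

```text
clock: 7.2
position: [0.5453, 0.17, 0.0386]
ee_rot: [3.113, 0.413, -0.004]
force: [-6.7, -2.1, 9.6]
width: 0.127
gripper_force: 25.0
```

Call:
{"name": "carry_out", "arguments": {"claw": [0.9, 0.9, 0.9, 0.9], "delta_pos": [[0, -0.1, 0], [0, -0.1, 0], [0, 0, 0], [0, 0, 0]], "angular": [[0, 0, 0], [0, 0, 0], [0, 0, 0], [0, 0, 0]]}}

```text
clock: 7.6
position: [0.546, 0.1716, 0.0386]
ee_rot: [3.113, 0.412, -0.001]
force: [-0.8, -3.8, 6.4]
width: 0.126
gripper_force: 25.0
```

```bash
python3 - <<'E'
from h import *
np.set_printoptions(precision=4,suppress=True)
s=arm.observe();a=cv2.Rodrigues(s['ee_rot'])[0];print(s['position'],a,'tool x yaw',np.arctan2(a[1,0],a[0,0]),s['force'],s['ft_torque'])
p=snap('wrist');cv2.imwrite('pics/w4.png',cv2.resize(p['frame'][10:270,40:420,::-1],None,fx=2,fy=2,interpolation=cv2.INTER_CUBIC))
E
```

```text
[0.546  0.1716 0.0386] [[ 0.9656  0.26   -0.0005]
 [ 0.26   -0.9656 -0.0014]
 [-0.0009  0.0012 -1.    ]] tool x yaw 0.26300941337776035 [-0.7807 -3.8007  6.3816] [-0.7318  0.3681 -0.0144]
```

View pics/w4.png

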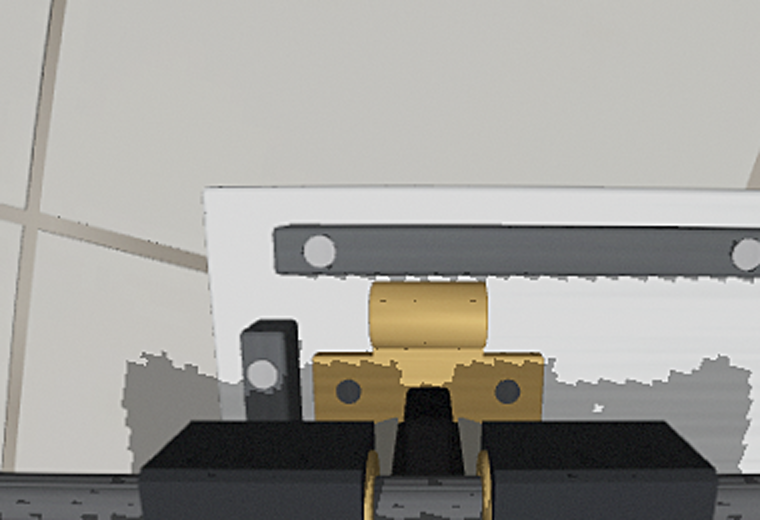

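Back gap is now about 1.5 mm (rows 276 against 281), side gap about 3.5 mm (300 against 313). Not in contact yet.

Call:
{"name": "carry_out", "arguments": {"claw": [0.9, 0.9, 0.9, 0.9, 0.9, 0.9], "delta_pos": [[0.1, -0.1, 0], [0.1, -0.1, 0], [0, -0.1, 0], [0, 0, 0], [0, 0, 0], [0, 0, 0]], "angular": [[0, 0, 0], [0, 0, 0], [0, 0, 0], [0, 0, 0], [0, 0, 0], [0, 0, 0]]}}

```text
clock: 8.25
position: [0.5475, 0.1752, 0.0386]
ee_rot: [3.113, 0.412, -0.0]
force: [-0.6, -3.9, 5.0]
width: 0.129
gripper_force: 25.0
```

Call:
{"name": "carry_out", "arguments": {"claw": [0.9, 0.9, 0.9, 0.9, 0.9], "delta_pos": [[0.1, 0, 0], [0, -0.1, 0], [0, 0, 0], [0, 0, 0], [0, 0, 0]], "angular": [[0, 0, 0], [0, 0, 0], [0, 0, 0], [0, 0, 0], [0, 0, 0]]}}

```text
clock: 8.75
position: [0.5477, 0.1758, 0.0386]
ee_rot: [3.113, 0.411, -0.002]
force: [-3.3, -6.5, 8.6]
width: 0.128
gripper_force: 25.0
```

```bash
python3 - <<'E'
from h import *
np.set_printoptions(precision=4,suppress=True)
s=arm.observe();a=cv2.Rodrigues(s['ee_rot'])[0];print(s['position'],'tool x yaw',np.arctan2(a[1,0],a[0,0]),s['force'],s['ft_torque'])
p=snap('wrist');cv2.imwrite('pics/w5.png',cv2.resize(p['frame'][90:230,130:330,::-1],None,fx=4,fy=4,interpolation=cv2.INTER_CUBIC))
E
```

```text
[0.5477 0.1758 0.0386] tool x yaw 0.2626581548814351 [-3.2631 -6.5197  8.635 ] [-1.2269  0.6373 -0.1589]
```

View pics/w5.png

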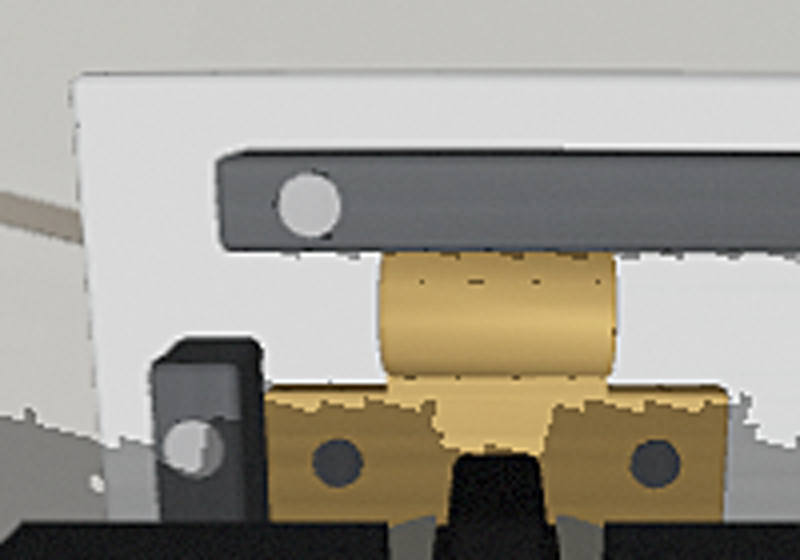

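Both edges now touch: barrel to back rail at row 252, left edge to side rail at column 265. One more light press to seat it.

Call:
{"name": "carry_out", "arguments": {"claw": [0.9, 0.9, 0.9, 0.9, 0.9, 0.9], "delta_pos": [[0.1, 0, 0], [0, -0.1, 0], [0, 0, 0], [0, 0, 0], [0, 0, 0], [0, 0, 0]], "angular": [[0, 0, 0], [0, 0, 0], [0, 0, 0], [0, 0, 0], [0, 0, 0], [0, 0, 0]]}}

```text
clock: 9.4
position: [0.5476, 0.1758, 0.0386]
ee_rot: [3.111, 0.41, -0.005]
force: [-6.4, -9.3, 13.6]
width: 0.129
gripper_force: 25.0
```

Seated: the position no longer changes while force builds on both axes. Back off slightly, lift, turn and carry to just in front of the jamb.

Call:
{"name": "carry_out", "arguments": {"claw": [0.9, 0.9, 0.9, 0.9, 0.9, 0.9, 0.9, 0.9, 0.9], "delta_pos": [[-0.15, 0.15, 0], [-0.15, 0.15, 0], [0, 0, -1], [0, 0, -2], [0, 0, -3], [0, 0, -3], [0, 0, -3], [0, 0, 0], [0, 0, 0]], "angular": [[0, 0, 0], [0, 0, 0], [0, 0, 0], [0, 0, 0], [0, 0, 0], [0, 0, 0], [0, 0, 0], [0, 0, 0], [0, 0, 0]]}}

```text
clock: 10.3
position: [0.5466, 0.1751, 0.159]
ee_rot: [-3.114, -0.413, -0.001]
force: [-1.3, 0.5, -2.7]
width: 0.131
gripper_force: 25.0
```

Call:
{"name": "carry_out", "arguments": {"claw": [0.9, 0.9, 0.9, 0.9, 0.9, 0.9, 0.9, 0.9, 0.9, 0.9, 0.9, 0.9, 0.9, 0.9, 0.9, 0.9, 0.9, 0.9], "delta_pos": [[0, 0, 0], [0, 0, 0], [0, 0, 0], [0, 0, 0], [-0.9, 2.8, 0], [-0.9, 2.8, 0], [-0.9, 2.8, 0], [-0.9, 2.8, 0], [-0.9, 2.8, 0], [-0.9, 2.8, 0], [-0.9, 2.8, 0], [-0.9, 2.8, 0], [-0.9, 2.8, 0], [-0.9, 2.8, 0], [-0.9, 2.8, 0], [-0.9, 2.8, 0], [0, 0, 0], [0, 0, 0]], "angular": [[0, 0, 0.08], [0, 0, 0.08], [0, 0, 0.08], [0, 0, 0.08], [0, 0, 0], [0, 0, 0], [0, 0, 0], [0, 0, 0], [0, 0, 0], [0, 0, 0], [0, 0, 0], [0, 0, 0], [0, 0, 0], [0, 0, 0], [0, 0, 0], [0, 0, 0], [0, 0, 0], [0, 0, 0]]}}

```text
clock: 12.1
position: [0.419, -0.1546, 0.1575]
ee_rot: [-3.14, 0.091, 0.003]
force: [0.3, 0.7, -1.6]
width: 0.132
gripper_force: 25.0
```

```bash
python3 - <<'E'
from h import *
np.set_printoptions(precision=4,suppress=True)
s=arm.observe();a=cv2.Rodrigues(s['ee_rot'])[0];print(s['position'],a,'tool x yaw',np.arctan2(a[1,0],a[0,0]),s['force'],s['ft_torque'],s['gripper_force'])
for n in ['wrist','top','side']:
    p=snap(n,n+'6.png'); 
    for k,z in dict(jamb_bore=.075,notch_stop=.074,leaf_bore=.14).items():
        for r in arm.place_of(k,p)[:2]: print(n,k,round(r['conf'],2),np.array(r['centre'])*[512,384],at(p,r['centre'],z))
E
```

```text
[ 0.419  -0.1546  0.1575] [[ 0.9983 -0.0578 -0.0021]
 [-0.0578 -0.9983  0.0008]
 [-0.0022 -0.0007 -1.    ]] tool x yaw -0.0578454517127239 [ 0.2944  0.7209 -1.6398] [ 0.0635 -0.0222 -0.0212] 24.993553161621094
wrist jamb_bore 0.85 [278.5792  71.1168] [ 0.5127 -0.1762  0.075 ]
wrist notch_stop 0.75 [278.3744  57.216 ] [ 0.5219 -0.1766  0.074 ]
wrist leaf_bore 0.84 [92.9792 66.8928] [ 0.5137 -0.0803  0.14  ]
wrist leaf_bore 0.83 [251.1872 167.1168] [ 0.4592 -0.1549  0.14  ]
top jamb_bore 0.78 [348.6208 228.5184] [ 0.5126 -0.1724  0.075 ]
top notch_stop 0.82 [351.2832 223.7184] [ 0.5234 -0.1792  0.074 ]
top leaf_bore 0.69 [274.9952 223.1808] [ 0.5264 -0.0016  0.14  ]
top leaf_bore 0.57 [133.12   219.1104] [0.5429 0.3025 0.14  ]
side jamb_bore 0.82 [308.5824 147.9168] [ 0.5113 -0.1507  0.075 ]
side notch_stop 0.67 [311.5008 144.    ] [ 0.51   -0.1755  0.074 ]
side leaf_bore 0.76 [224.9216 274.4064] [0.5017 0.4052 0.14  ]
side leaf_bore 0.75 [327.5776 135.0912] [ 0.4575 -0.1492  0.14  ]
```

View pics/wrist6.png

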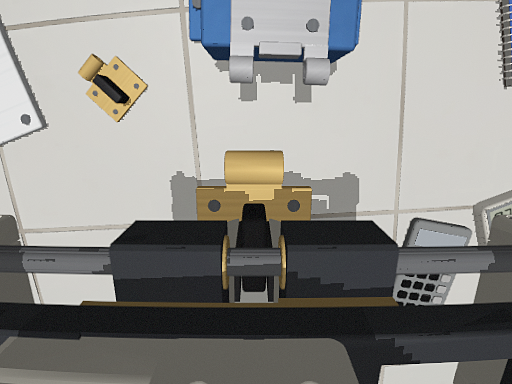

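The held leaf's barrel is at (254,167); the fixed knuckles are at (241,70) and (316,71) with the notch stop at (282,50), nearly parallel. Moving down level, about 30 mm in front of the gap.

Call:
{"name": "carry_out", "arguments": {"claw": [0.9, 0.9, 0.9, 0.9, 0.9, 0.9, 0.9], "delta_pos": [[1, 0.8, 0], [1.2, 0.8, 0], [0, 0, 2], [0, 0, 2], [0, 0, 2.3], [0, 0, 0], [0, 0, 0]], "angular": [[0, 0, 0], [0, 0, 0], [0, 0, 0], [0, 0, 0], [0, 0, 0], [0, 0, 0], [0, 0, 0]]}}

```text
clock: 13.4
position: [0.4414, -0.1721, 0.0956]
ee_rot: [-3.14, 0.089, 0.001]
force: [-0.4, 0.5, -1.5]
width: 0.13
gripper_force: 25.0
```

```bash
python3 - <<'E'
from h import *
np.set_printoptions(precision=4,suppress=True)
s=arm.observe();a=cv2.Rodrigues(s['ee_rot'])[0];print(s['position'],'tool x yaw',np.arctan2(a[1,0],a[0,0]),s['force'],s['ft_torque'])
p=snap('wrist')
for k,z in dict(jamb_bore=.075,notch_stop=.074,leaf_bore=.075).items():
    for r in arm.place_of(k,p)[:2]: print(k,round(r['conf'],2),np.array(r['centre'])*[512,384],at(p,r['centre'],z))
print([ (round(r['conf'],2),at(p,r['centre'],.075)) for r in arm.place_of('jamb_bore',snap('top'))])
cv2.imwrite('pics/w7.png',cv2.resize(p['frame'][20:220,150:390,::-1],None,fx=3,fy=3,interpolation=cv2.INTER_CUBIC))
E
```

```text
[ 0.4414 -0.1721  0.0956] tool x yaw -0.05640785504503545 [-0.4258  0.477  -1.4665] [ 0.0573 -0.0185  0.0114]
notch_stop 0.68 [255.1808  84.7872] [ 0.5227 -0.1766  0.074 ]
leaf_bore 0.96 [254.3104 168.1152] [ 0.4805 -0.1738  0.075 ]
leaf_bore 0.79 [32.4096 92.8128] [ 0.5268 -0.0614  0.075 ]
[]
```

View pics/w7.png

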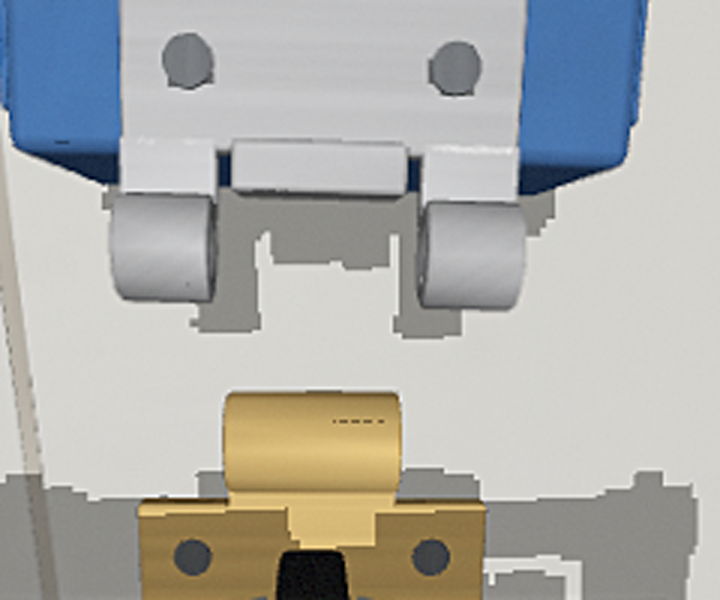

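Crop: knuckle inner ends at columns 216 and 419, barrel 225–401. The jamb is turned about 0.028 rad clockwise relative to the leaf. I'll turn, correct the sideways offset and advance, leaving a few mm.

Call:
{"name": "carry_out", "arguments": {"claw": [0.9, 0.9, 0.9, 0.9, 0.9, 0.9, 0.9, 0.9], "delta_pos": [[0, 0, 0.1], [0.5, -0.12, 0], [0.6, 0, 0], [0.6, 0, 0], [0.6, 0, 0], [0.4, 0, 0], [0, 0, 0], [0, 0, 0]], "angular": [[0, 0, 0.027], [0, 0, 0], [0, 0, 0], [0, 0, 0], [0, 0, 0], [0, 0, 0], [0, 0, 0], [0, 0, 0]]}}

```text
clock: 14.5
position: [0.4679, -0.1727, 0.0944]
ee_rot: [-3.139, 0.131, 0.001]
force: [-0.0, -0.3, -3.0]
width: 0.126
gripper_force: 25.0
```

```bash
python3 - <<'E'
from h import *
np.set_printoptions(precision=4,suppress=True)
s=arm.observe();a=cv2.Rodrigues(s['ee_rot'])[0];print(s['position'],'tool x yaw',np.arctan2(a[1,0],a[0,0]),s['force'],s['ft_torque'])
p=snap('wrist','w8.png')
f=p['frame'].astype(int);y=(f[...,0]-f[...,2]>50)
# brass/grey layout along rows through the barrel
for r in range(110,186,8):
    g=y[r,190:330]; i=np.where(g)[0]+190; print(r,(i.min(),i.max(),len(i)) if len(i) else None, f[r,205:315:5].mean(1).astype(int) if False else '')
for k,z in dict(jamb_bore=.075,notch_stop=.074,leaf_bore=.075).items():
    for r in arm.place_of(k,p)[:2]: print(k,round(r['conf'],2),np.array(r['centre'])*[512,384],at(p,r['centre'],z))
for r in (150,160,168): print(r,f[r,200:312].mean(1).astype(int))
E
```

```text
[ 0.4679 -0.1727  0.0944] tool x yaw -0.08326790530629406 [-0.0133 -0.2797 -3.04  ] [0.0736 0.0296 0.0167]
110 None 
118 None 
126 None 
134 None 
142 None 
150 None 
158 (np.int64(225), np.int64(283), 59) 
166 (np.int64(224), np.int64(283), 60) 
174 (np.int64(225), np.int64(283), 59) 
182 (np.int64(226), np.int64(282), 57) 
notch_stop 0.6 [254.976  137.0112] [ 0.5232 -0.1772  0.074 ]
leaf_bore 0.69 [ 37.6832 134.7072] [ 0.5348 -0.0629  0.075 ]
leaf_bore 0.6 [254.976  169.1136] [ 0.5065 -0.1759  0.075 ]
150 [180 178 179 180 178 179 180 181 181 182 180 179 178 179 180 180 179 182
 184  89  90  91 105 146 147 146 150 118 115 117 118 115 117 115 115 110
 170 169 169 116 111 111 108 108 164 167 167 166 166 165 166 165 166 164
 166 163 163 165 163 165 163 164 163 163 162 163 164 163 167 108 105 107
 108 108 109 108 106 165 163 163 162 209 121 144 142 146 149 107 100  96
  97 175 186 183 182 182 180 180 181 182 182 179 180 178 178 178 179 178
 178 179 179 181]
160 [191 194 194 195 195 195 196 193 193 195 196 199 200 200 200 201 201 207
 203  95 102 107  84 147 123 161 166 164 164 163 164 163 167  93  79 164
  97  84  82 162 166  90  78 161 162 161 162 160 162 162 159 161 159 161
 161 161 160 160 159 160 160 159 160 159 160 158 159 159 159 159 158 160
 159 159 159 160 159 158 159 158 157 158 158 133 143 144 148 100 178  92
  98 186 184 185 185 186 185 189 188 186 187 186 188 189 190 192 190 189
 190 189 189 188]
168 [163 166 165 164 163 164 163 165 165 165 169 169 172 173 174 175 174 172
 176 139  68  51 203 237 128 167 176 178 176 176 176 177 176 176 178 177
 178 178 177 179 178 179 179 180 179 180 179 180 180 181 181 181 182 182
 184 183 183 184 184 184 185 184 185 186 185 185 185 187 187 187 186 186
 185 184 185 185 185 183 185 186 185 185 186 140 225 220 229 163  61  87
 150 159 162 160 159 162 161 161 158 159 162 164 164 164 163 163 163 161
 163 162 165 168]
```

Barrel columns 224–283, knuckle inner ends about 219 and 289, so it's centred in the gap. Creeping toward the notch stop.

Call:
{"name": "carry_out", "arguments": {"claw": [0.9, 0.9, 0.9, 0.9, 0.9], "delta_pos": [[0.2, 0, 0], [0.2, 0, 0], [0, 0, 0], [0, 0, 0], [0, 0, 0]], "angular": [[0, 0, 0], [0, 0, 0], [0, 0, 0], [0, 0, 0], [0, 0, 0]]}}

```text
clock: 15.2
position: [0.472, -0.1731, 0.0945]
ee_rot: [3.139, -0.131, -0.0]
force: [-0.2, -0.5, -1.5]
width: 0.129
gripper_force: 25.0
```

Call:
{"name": "carry_out", "arguments": {"claw": [0.9, 0.9, 0.9, 0.9, 0.9], "delta_pos": [[0.1, 0, 0], [0, 0, 0], [0, 0, 0], [0, 0, 0], [0, 0, 0]], "angular": [[0, 0, 0], [0, 0, 0], [0, 0, 0], [0, 0, 0], [0, 0, 0]]}}

```text
clock: 15.7
position: [0.473, -0.1732, 0.0945]
ee_rot: [3.139, -0.131, -0.0]
force: [0.5, -0.2, -1.2]
width: 0.131
gripper_force: 25.0
```

Call:
{"name": "carry_out", "arguments": {"claw": [0.9, 0.9, 0.9, 0.9, 0.9], "delta_pos": [[0.1, 0, 0], [0, 0, 0], [0, 0, 0], [0, 0, 0], [0, 0, 0]], "angular": [[0, 0, 0], [0, 0, 0], [0, 0, 0], [0, 0, 0], [0, 0, 0]]}}

```text
clock: 16.2
position: [0.474, -0.1733, 0.0945]
ee_rot: [3.139, -0.131, -0.0]
force: [0.5, -0.3, -2.5]
width: 0.129
gripper_force: 25.0
```

Call:
{"name": "carry_out", "arguments": {"claw": [0.9, 0.9, 0.9, 0.9, 0.9], "delta_pos": [[0.1, 0, 0], [0, 0, 0], [0, 0, 0], [0, 0, 0], [0, 0, 0]], "angular": [[0, 0, 0], [0, 0, 0], [0, 0, 0], [0, 0, 0], [0, 0, 0]]}}

```text
clock: 16.7
position: [0.4743, -0.1733, 0.0943]
ee_rot: [-3.139, 0.131, 0.002]
force: [-5.3, 0.6, -0.2]
width: 0.129
gripper_force: 25.0
```

Contact with the stop (about 5 N). Ease off 1 mm of command and check.

Call:
{"name": "carry_out", "arguments": {"claw": [0.9, 0.9, 0.9, 0.9, 0.9], "delta_pos": [[-0.08, 0, 0], [0, 0, 0], [0, 0, 0], [0, 0, 0], [0, 0, 0]], "angular": [[0, 0, 0], [0, 0, 0], [0, 0, 0], [0, 0, 0], [0, 0, 0]]}}

```text
clock: 17.2
position: [0.4742, -0.1733, 0.0945]
ee_rot: [3.139, -0.131, 0.0]
force: [-3.1, -0.3, -2.3]
width: 0.127
gripper_force: 25.0
```

```bash
python3 - <<'E'
from h import *
np.set_printoptions(precision=4,suppress=True)
s=arm.observe();a=cv2.Rodrigues(s['ee_rot'])[0];print(s['position'],'tool x yaw',np.arctan2(a[1,0],a[0,0]),s['force'],s['gripper_force'])
b=s['position']+a@[.04,0,.0196];print('bore',b)
for n in ['wrist','side','top']:
    p=snap(n);print(n,'pred',proj(p,[b]))
    for k in ['leaf_bore','jamb_bore']:
        for r in arm.place_of(k,p)[:3]: print(k,round(r['conf'],2),np.array(r['centre'])*[512,384])
    if n=='wrist': w=p
    if n=='side':
        u,v=proj(p,[b])[0].astype(int); sd=cv2.resize(p['frame'][v-30:v+30,u-40:u+40],(400,300),interpolation=cv2.INTER_CUBIC)
wc=cv2.resize(w['frame'][80:230,155:355],(400,300),interpolation=cv2.INTER_CUBIC)
cv2.imwrite('pics/fin.png',np.hstack([wc,sd])[:,:,::-1])
f=w['frame'].astype(int);y=(f[...,0]-f[...,2]>50)
for r in (160,168,174):
    print(r,np.where(y[r,200:310])[0][[0,-1]]+200,f[r,210:230].mean(1).astype(int),f[r,278:298].mean(1).astype(int))
E
```

```text
[ 0.4742 -0.1733  0.0945] tool x yaw -0.08327661621574399 [-3.0566 -0.2864 -2.3062] 24.99390721321106
bore [ 0.5141 -0.1766  0.0749]
wrist pred [[255.1749 166.7414]]
leaf_bore 0.94 [ 37.12   140.3136]
leaf_bore 0.66 [254.9248 149.7984]
side pred [[310.4096 143.2625]]
leaf_bore 0.85 [223.8976 274.7904]
leaf_bore 0.71 [307.6096 141.8112]
leaf_bore 0.64 [283.904  189.0048]
jamb_bore 0.93 [308.224  144.8064]
top pred [[350.4138 227.7941]]
leaf_bore 0.62 [279.1936 219.9936]
leaf_bore 0.61 [135.5776 219.9168]
jamb_bore 0.92 [349.7984 230.208 ]
160 [224 283] [168 169 169 169 167 167 165 169 171 137  75 107  84 149 121 160 165 164
 164 165] [157 158 158 155 159 131 143 147 126  82  99  93 144 177 175 174 174 175
 173 172]
168 [224 283] [198 196 197 193 193 193 192 198 194 120 104 120  64 149 117 172 177 176
 175 175] [186 185 185 187 187 151 141 147 105 137 117  75 135 190 187 185 184 184
 183 185]
174 [225 283] [192 192 193 193 192 193 193 196 201 152  86 106  60 145  96 161 169 168
 167 168] [178 178 179 180 184 135 132 134 117  96  91  90 151 182 181 182 184 184
 183 182]
```

Call:
{"name": "carry_out", "arguments": {"claw": [0.9, 0.9, 0.9, 0.9, 0.9], "delta_pos": [[-0.07, 0, 0], [0, 0, 0], [0, 0, 0], [0, 0, 0], [0, 0, 0]], "angular": [[0, 0, 0], [0, 0, 0], [0, 0, 0], [0, 0, 0], [0, 0, 0]]}}

```text
clock: 18.15
position: [0.474, -0.1733, 0.0947]
ee_rot: [3.139, -0.131, 0.001]
force: [-0.1, 0.4, -2.3]
width: 0.135
gripper_force: 25.0
```

```bash
python3 - <<'E'
from h import *
s=arm.observe();print(s['position'],s['force'],s['gripper_force'],abs(s['dq']).max())
print(arm.sign_off())
E
```

```text
[ 0.47395209 -0.17326307  0.09470615] [-0.13838393  0.35012588 -2.3467983 ] 24.99346286058426 0.0013681911272275284
the job is handed in; nothing more can be done
None
```

I seated the leaf against both rails, lifted it by the rib and handed the job in at about 18 s of the 54 s limit, with the arm still holding it level between the knuckles; its bore is about 0.3 mm short of where the barrel touched the notch stop, 75 mm high and centred in the gap, by the arm's readings and the last wrist image (sign-off returned no verdict).

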